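# Update the flip tags on the reorder board

### The job

Bring the reorder board in front of the parts bins up to date: with a fingertip, gently tip over the hinged tags that are wrong, so that only the bins that are full show the round in-stock dot (tag leaning away from you, towards its bin) and each bin that is nearly empty shows the reorder bar (tag leaning towards you). Leave the bins and everything else on the bench where they are.

Things in the scene. Friction and masses are not known exactly. Their poses are not given: they have to be found in the camera images.
- tag_a (a joint): lean of flip tag a, rad: 0 upright, +0.65 resting away from the robot, towards its bin (round dot up: IN STOCK), -0.65 resting towards the robot (bar up: REORDER). Its own weight (about 35 g, free hinge) makes it fall to one rest or the other; tipping it takes well under 1 N; at rest it lies on a firm stop, so pressing on then only loads it.
- tag_b (a joint): lean of flip tag b, rad: 0 upright, +0.65 resting away from the robot, towards its bin (round dot up: IN STOCK), -0.65 resting towards the robot (bar up: REORDER). Its own weight (about 35 g, free hinge) makes it fall to one rest or the other; tipping it takes well under 1 N; at rest it lies on a firm stop, so pressing on then only loads it.
- tag_c (a joint): lean of flip tag c, rad: 0 upright, +0.65 resting away from the robot, towards its bin (round dot up: IN STOCK), -0.65 resting towards the robot (bar up: REORDER). Its own weight (about 35 g, free hinge) makes it fall to one rest or the other; tipping it takes well under 1 N; at rest it lies on a firm stop, so pressing on then only loads it.
- tag_d (a joint): lean of flip tag d, rad: 0 upright, +0.65 resting away from the robot, towards its bin (round dot up: IN STOCK), -0.65 resting towards the robot (bar up: REORDER). Its own weight (about 35 g, free hinge) makes it fall to one rest or the other; tipping it takes well under 1 N; at rest it lies on a firm stop, so pressing on then only loads it.
- hinge_a (a point): middle of tag a's hinge, 40 above the bench; x level towards the bins, y along board and hinge, z up. Tag: aluminium plate 50 wide (y), 3 thick, 59 from hinge axis to free edge; at rest the edge is 36 to one side (x) and 87 above the bench, open air under its outer 35; upright it tops out at 99. Dot on the -x face, bar on the +x face.
- hinge_b (a point): middle of tag b's hinge, 40 above the bench; x level towards the bins, y along board and hinge, z up. Tag: aluminium plate 50 wide (y), 3 thick, 59 from hinge axis to free edge; at rest the edge is 36 to one side (x) and 87 above the bench, open air under its outer 35; upright it tops out at 99. Dot on the -x face, bar on the +x face.
- hinge_c (a point): middle of tag c's hinge, 40 above the bench; x level towards the bins, y along board and hinge, z up. Tag: aluminium plate 50 wide (y), 3 thick, 59 from hinge axis to free edge; at rest the edge is 36 to one side (x) and 87 above the bench, open air under its outer 35; upright it tops out at 99. Dot on the -x face, bar on the +x face.
- hinge_d (a point): middle of tag d's hinge, 40 above the bench; x level towards the bins, y along board and hinge, z up. Tag: aluminium plate 50 wide (y), 3 thick, 59 from hinge axis to free edge; at rest the edge is 36 to one side (x) and 87 above the bench, open air under its outer 35; upright it tops out at 99. Dot on the -x face, bar on the +x face.
- board: the reorder board: grey strip 85 (x) x 500 (y) x 6 screwed flat to the bench, carrying four steel tag brackets at 120 spacing, each 68 wide (y), with V rests under the tag that reach 18 either side of the hinge and 58 above the bench. Origin at the centre of its underside, x towards the bins.
- bin_transformers: blue open parts bin, 140 deep (x) x 100 wide (y) x 70 tall with a 32-tall front lip, loose on the bench; FULL: heaped with small yellow-and-dark transformers up to and over its rim (heap up to 80 above the bench). Origin at the centre of its underside. It stands behind one tag, its centre about 180 beyond that tag's hinge along the hinge's x and within 10 sideways; lanes are 120 apart. Leave in place.
- bin_capacitors: blue open parts bin, 140 deep (x) x 100 wide (y) x 70 tall with a 32-tall front lip, loose on the bench; FULL: heaped with black capacitors with silver ends up to and over its rim (heap up to 80 above the bench). Origin at the centre of its underside. It stands behind one tag, its centre about 180 beyond that tag's hinge along the hinge's x and within 10 sideways; lanes are 120 apart. Leave in place.
- bin_relays: blue open parts bin, 140 deep (x) x 100 wide (y) x 70 tall with a 32-tall front lip, loose on the bench; NOT full: two black relays left on its bare floor. Origin at the centre of its underside. It stands behind one tag, its centre about 180 beyond that tag's hinge along the hinge's x and within 10 sideways; lanes are 120 apart. Leave in place.
- bin_terminals: blue open parts bin, 140 deep (x) x 100 wide (y) x 70 tall with a 32-tall front lip, loose on the bench; NOT full: two short green terminal strips left on its bare floor. Origin at the centre of its underside. It stands behind one tag, its centre about 180 beyond that tag's hinge along the hinge's x and within 10 sideways; lanes are 120 apart. Leave in place.
- flux_jar: closed amber glass jar with white cap, 48 dia x 55 tall, standing beyond one end of the board; loose, not part of the job, leave in place. Origin at the centre of its underside.
- solder_spool: metal spool of solder, 52 dia x 40 tall, standing beyond the other end of the board; loose, not part of the job, leave in place. Origin at the centre of its underside.
- screwdriver: screwdriver, 170 long, lying on the bench between the robot and the board; loose, not part of the job, leave in place. Origin at mid-length of its underside.
- brush: flat brush, 170 long, lying on the bench between the robot and the board; loose, not part of the job, leave in place. Origin at mid-length of its underside.
- loose_relay: black relay, 30 x 22 x 24 tall, left on the bench between the board and the bins, half-way between two lanes; loose, not part of the job, leave in place. Origin at the centre of its underside.
- loose_capacitor: black capacitor, 20 dia x 32 tall, standing on the bench on the robot's side of the board, half-way between two lanes; loose, not part of the job, leave in place. Origin at the centre of its underside.
Things that resemble listed ones, but are neither listed nor needed, are in the scene too. Leave any orange look-alike of the bin_capacitors alone. Leave any pink look-alike of the bin_terminals alone.

How it is judged:
By the outcome, as a careful person would: the job done as asked, in the order asked, and still so for the second after the job is handed in, with the robot touching nothing.
It also fails if it takes over 51 s, if anything falls off the work surface, if the arm or the gripper's body presses on something with over 40 N, if the wrist force passes 120 N, or if a joint passes its speed limit or range.

### The arm

A 6-joint arm with a two-finger parallel gripper is mounted at the origin on the work surface. World frame = base frame: x ahead of the robot, y to its left, z up, the work surface at z = 0. Lengths are in m, angles in rad, forces in N, time in s.
With the tool pointing down it reaches from about 0.35 to 0.85 m from the base axis. Payload 8.1 kg.
Tool frame: the origin (TCP) lies at the very end of the fingers, on their centre line; the grasp point (between the pads) lies robot.grip_point_offset behind it (robot.grip_point_offset is the distance from the TCP to the grasp point, in m); z points along the fingers, y is the line along which they close (so a half turn about z gives the same grasp; the last joint's range is limited). The gripper opens to 93 mm and grips with 3 to 60 N. Pads are 15 mm wide; open, the fingers measure 128 mm over their backs; the gripper's body (75 mm by 188 mm) begins 65 mm behind the grasp point.
Start: joints at [1.093, 0.13, 1.488, -0, 1.523, -0.085], TCP at [0.23, 0.554, 0.219] pointing down, gripper open.
Joint ranges: [-2.96, 2.96], [-0.89, 2.26], [0.02, 2.5], [-1.34, 4.48], [0, 2.73], [-2.66, 2.66]. Speed limits (rad/s): [2.39, 2.39, 2.79, 3.14, 3.14, 3.14].

### API

Orientations are given as a rotation vector (axis times angle).
In Python, from plant import robot, eyes gives the robot as it stands. The module is installed in compiled form; this text tells all that it offers.
- The arm moves only by the tool apply_moves, never from a script. Its argument "steps" is one flat list of numbers, 7 for each row, row after row: the shift along the tool's x, y, z in units of 30 mm (1.0 is 30 mm), then the turn, a rotation vector about the tool's x, y, z in units of 6 degrees (1.0 is 6 degrees), then the opening in per cent of the stroke, from 0 (shut) to 100 (fully open). In form: [dx, dy, dz, ax, ay, az, fingers, dx, dy, dz, ax, ay, az, fingers, ...]. A call has 1 to 12 rows; each row shifts and turns the commanded pose from where the row before left it, along the tool's axes as they then stand; what a row does not reach is not made up. A row lasts 1/12 s, in which the tool goes at most 41.7 mm and 7.16 degrees, less where a joint would pass 70% of its speed; a pose out of reach is approached as far as the arm can. A call is refused whole if a number of a shift passes 1 or a number of a turn 1, either way. A call with a gripper value outside its range is refused whole. The fingers move at their own pace and stop on an object; "grip_force" is the grip in N (left out, the last holds). Time passes only in rows, so rows that do not move let the fingers close. It gives the time, the measured TCP pose, the force, the opening and the grip force at its end, in the units of the state.
- robot.read_state(): the state, without advancing time (a new reading comes with each control period).
- eyes.read_camera(name): name is "side" or "top"; returns the picture (420x560x3 uint8, red, green, blue); there is no depth.
- eyes.calibration(name): a dict with "K" (3x3 intrinsics, pixels), "R" (3x3) and "t" (3): a world point X has camera coordinates R X + t. Camera axes: x right, y down, z forward; pixel columns grow to the right and rows downward; lengths in m; the calibration is good to about 2 mm. A picture is of the moment at which its call begins. calibration takes no time and is no camera call.
- robot.close_job(): hands the job in; it is judged then, once.
Trained networks look in the newest picture that a camera, given by its name, has taken for a name from the list of things; names that differ only in an ending like _2 or _b are one class to them, and where a whole thing is asked for, a point or a joint stands for the part that bears it (a point fixed in the world has none). Each returns a list of dicts, best first, with "conf" (0 to 1); they miss things now and then, are a little off and sometimes report something else, mostly with a low value. They report only what shows in the picture. A call takes as long as a camera call. They do not tell look-alikes from the thing itself.
- eyes.search_frame(camera, thing): "rect" ([left, top, width, height] in pixels, round what is visible of it).
- eyes.place_of(camera, thing): "xy" ([column, row] in pixels: a listed point, or the origin of a listed thing).
The state is a dict: "t": time; "q": joint angles; "dq": joint speeds; "joint_torque": joint torques, N m; "tool_pos": TCP position; "orientation": TCP orientation; "force": force on the tool from outside, world axes, zero at the start; "wrist_torque": the same for the moment, N m; "opening": finger opening in m; "gripper_force": force on a finger pad.
Only numpy, scipy, OpenCV 4.12 (cv2) and the standard library are available. Lean on these libraries where they do the work, as an engineer would, in place of code of your own. Each camera call takes 0.05 s, during which the arm holds its last target. There are 200 camera calls.

## Working session

There is one attempt and no reset: what is moved stays moved. The work goes in short steps, Python scripts to look and compute and a tool call to move; the robot and the scene stay as the last step left them, time stands still between calls to the robot, and variables do not carry over. Pictures are saved under pics/ and viewed, at most 10 in all, crops included, and the job is handed in when it is done.

Besides the shell and the picture viewer there is one more tool, called after "Call:" in YAML: its name, and indented under it one key for each argument. apply_moves: Moves the arm, as the interface text tells. Its arguments: {"type":"object","properties":{"steps":{"type":"array"},"grip_force":{"type":"number"}},"required":["steps"]}

```bash
mkdir -p pics
cat > h.py <<'E'
import numpy as np, cv2
from plant import robot, eyes
def ray(cam,uv,z):
    c=eyes.calibration(cam);K,R,t=map(np.array,(c["K"],c["R"],c["t"]))
    d=R.T@np.linalg.solve(K,[uv[0],uv[1],1.]);o=-R.T@t
    return o+d*(z-o[2])/d[2]
def proj(cam,X):
    c=eyes.calibration(cam);p=np.array(c["K"])@(np.array(c["R"])@np.array(X)+np.array(c["t"]))
    return p[:2]/p[2]
def save(cam,name):
    im=eyes.read_camera(cam);cv2.imwrite(f"pics/{name}.png",im[:,:,::-1]);return im
E
python3 - <<'E'
from h import *
np.set_printoptions(precision=3,suppress=True)
for c in("top","side"):
    save(c,c+"0")
    k=eyes.calibration(c);print(c,-np.array(k["R"]).T@np.array(k["t"]))
for c in("top","side"):
    for n,z in [("hinge_a",.04),("board",0),("bin_transformers",0),("bin_capacitors",0),("bin_relays",0),("bin_terminals",0)]:
        for r in eyes.place_of(c,n)[:5]:
            print(c,n,round(r["conf"],2),np.round(r["xy"]),ray(c,r["xy"],z)[:2])
s=robot.read_state();print(s["t"],s["tool_pos"],s["orientation"],s["opening"],robot.grip_point_offset)
E
```

```text
top [ 0.352 -0.078  1.446]
side [ 0.206 -0.857  1.008]
top hinge_a 0.97 [315. 198.] [ 0.527 -0.196]
top hinge_a 0.94 [201. 190.] [0.563 0.157]
top hinge_a 0.85 [275. 200.] [ 0.526 -0.071]
top hinge_a 0.76 [235. 191.] [0.555 0.05 ]
top hinge_a 0.35 [259. 199.] [ 0.529 -0.022]
top board 0.89 [260. 195.] [ 0.547 -0.026]
top bin_transformers 0.96 [238. 141.] [0.723 0.042]
top bin_capacitors 0.74 [170. 282.] [0.282 0.263]
top bin_capacitors 0.64 [208. 136.] [0.743 0.141]
top bin_relays 0.97 [287. 142.] [ 0.716 -0.114]
top bin_terminals 0.95 [319. 144.] [ 0.709 -0.218]
top bin_terminals 0.79 [359. 286.] [ 0.257 -0.327]
top bin_terminals 0.68 [425. 257.] [ 0.341 -0.533]
side hinge_a 0.93 [293. 212.] [ 0.533 -0.083]
side hinge_a 0.81 [306. 247.] [ 0.522 -0.199]
side hinge_a 0.7 [283. 178.] [0.55  0.043]
side hinge_a 0.66 [273. 151.] [0.561 0.154]
side hinge_a 0.6 [305. 188.] [ 0.594 -0.012]
side board 0.91 [289. 207.] [ 0.542 -0.029]
side bin_transformers 0.69 [345. 176.] [0.735 0.027]
side bin_capacitors 0.64 [331. 149.] [0.745 0.149]
side bin_capacitors 0.61 [175. 157.] [0.292 0.269]
side bin_relays 0.77 [361. 210.] [ 0.72  -0.106]
side bin_terminals 0.92 [374. 242.] [ 0.705 -0.212]
side bin_terminals 0.77 [216. 338.] [ 0.256 -0.336]
side bin_terminals 0.6 [282. 408.] [ 0.341 -0.528]
side bin_terminals 0.6 [363. 302.] [ 0.601 -0.364]
0.7 [0.23  0.554 0.219] [0.613 3.081 0.   ] 0.09290444614399566 0.0188
```

View pics/top0.png

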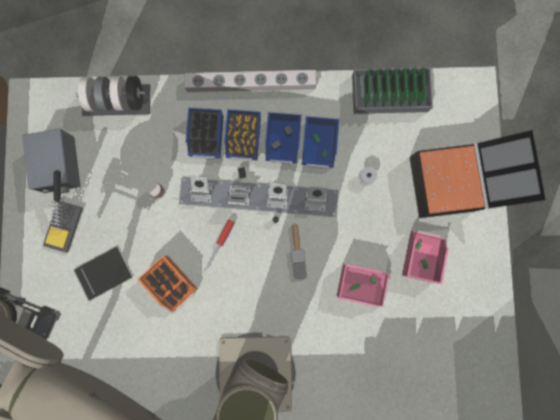

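View pics/side0.png

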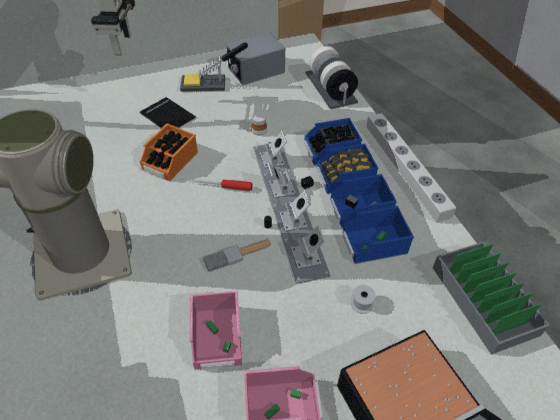

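The blue bins run, left to right, capacitors (205,133, full), transformers (242,133, full), relays (283,137, sparse), terminals (320,141, sparse). The tags are at about (200,186), (238,192), (278,192) and (317,198), so I'll zoom in on them.

Run:
```python
from h import *
np.set_printoptions(precision=3,suppress=True)
t=cv2.imread("pics/top0.png")[165:225,170:345];s=cv2.imread("pics/side0.png")[125:285,240:340]
a=cv2.resize(t,(700,240),interpolation=2);b=cv2.resize(s,(350,560),interpolation=2)
cv2.imwrite("pics/ztop.png",cv2.resize(t,(790,271),interpolation=2));cv2.imwrite("pics/zside.png",b)
# board axis fit
for n,z in(("top",.0),("side",.0)):
  print(n,[ (r["rect"],round(r["conf"],2)) for r in eyes.search_frame(n,"tag_a")[:6]])
# refine: combine hinges
H=[[.556,.156],[.5525,.0465],[.530,-.077],[.5245,-.1975]]
H=np.array(H);c=H.mean(0);u=np.linalg.svd(H-c)[2][0];u*=np.sign(u[1]);print(c,u,(H-c)@u,np.arctan2(-u[0],u[1]))
for k in (1.5,.5,-.5,-1.5):
  h=c+u*.12*k; print(h,proj("top",[*h,.04]),proj("side",[*h,.04]))
```

```text
top [([305.7, 188.0, 20.8, 12.1], 0.8), ([229.0, 190.7, 18.3, 11.9], 0.69), ([190.1, 175.1, 20.0, 15.0], 0.66), ([268.3, 183.9, 16.5, 12.3], 0.57)]
side [([301.9, 227.2, 20.8, 27.5], 0.86), ([285.5, 190.5, 23.8, 26.8], 0.65), ([271.6, 130.9, 15.4, 27.3], 0.61), ([270.6, 162.5, 13.6, 23.6], 0.57), ([342.9, 206.3, 67.9, 60.0], 0.32)]
[ 0.541 -0.018] [0.099 0.995] [ 0.175  0.065 -0.06  -0.18 ] -0.09902720011843583
[0.559 0.161] [199.615 191.02 ] [271.478 149.791]
[0.547 0.042] [238.166 193.941] [281.708 178.455]
[ 0.535 -0.078] [276.864 196.873] [293.158 210.536]
[ 0.523 -0.197] [315.71  199.815] [306.058 246.682]
```

View pics/ztop.png

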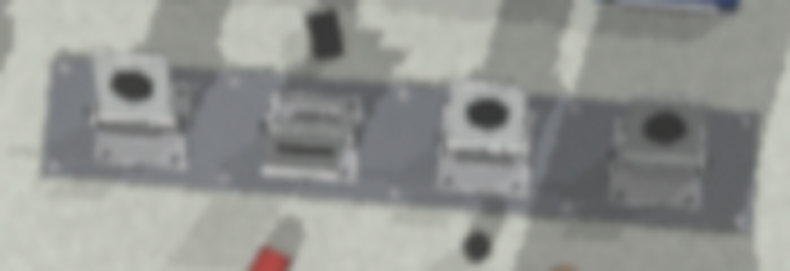

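View pics/zside.png

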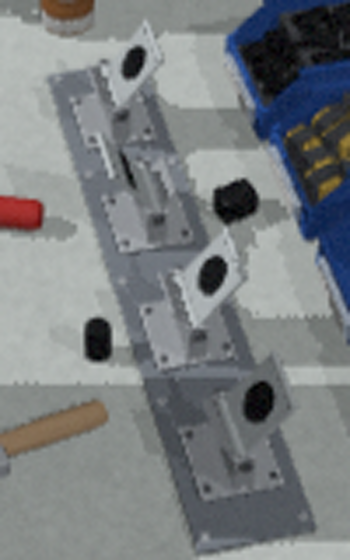

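Tags as they stand, left to right: A shows the dot (130,85 in the crop, correct). B shows the bar (310,150), although its bin is full. C (487,113) and D (663,128) show the dot over nearly empty bins. So B goes away from me, and C and D towards me. I'll refine the board pose from its corners and compute the approach.

Run:
```python
from h import *
from scipy.spatial.transform import Rotation as Ro
np.set_printoptions(precision=3,suppress=True)
P=[ray("top",(170+u/4.514,165+v/4.514),.006)[:2] for u,v in((57,55),(42,175),(760,112),(750,232))]
S=[ray("side",(240+u/3.5,125+v/3.5),.006)[:2] for u,v in((85,66),(52,75),(313,523),(195,550))]
for Q in(P,S):
  Q=np.array(Q);print(Q, Q.mean(0), np.linalg.norm(Q[0]-Q[2]),np.linalg.norm(Q[0]-Q[1]))
  v=Q[0]+Q[1]-Q[2]-Q[3];print("axis",v/np.linalg.norm(v))
print("relay top",ray("top",(242,172.5),.012),"side",ray("side",(307,182),.012))
print("cap",ray("top",(276,219),.016))
c=np.array([.5425,-.022]);u=np.array([.099,.995]);xp=np.array([.995,-.099])
s=robot.read_state();M=Ro.from_rotvec(s["orientation"]).as_matrix();print(M)
yaw=np.degrees(np.arctan2(u[1],u[0])-np.arctan2(M[1,1],M[0,1]));print("yaw",yaw)
for n,k,o in(("b",.5,-.065),("c",-.5,.065),("d",-1.5,.065)):
  h=c+u*.12*k;w=h+xp*o;d=w-np.array(s["tool_pos"])[:2];print(n,h,w,"units tx,ty",-d@xp/.03,d@u/.03)
```

```text
[[ 0.609  0.221]
 [ 0.524  0.231]
 [ 0.557 -0.273]
 [ 0.473 -0.262]] [ 0.541 -0.021] 0.4961913306192122 0.08565903709245339
axis [0.104 0.995]
[[ 0.559  0.229]
 [ 0.529  0.228]
 [ 0.556 -0.27 ]
 [ 0.472 -0.264]] [ 0.529 -0.019] 0.4993119954878798 0.030615599795985653
axis [0.06  0.998]
relay top [0.619 0.031 0.012] side [0.619 0.031 0.012]
cap [ 0.468 -0.073  0.016]
[[-0.924  0.383 -0.   ]
 [ 0.383  0.924  0.   ]
 [ 0.     0.    -1.   ]]
yaw 16.823448466182835
b [0.548 0.038] [0.484 0.044] units tx,ty -10.112275966643738 -16.082666520320547
c [ 0.537 -0.082] [ 0.601 -0.088] units tx,ty -14.444855299977077 -20.081970520320546
d [ 0.525 -0.201] [ 0.589 -0.208] units tx,ty -14.444855299977077 -24.081274520320548
```

Call:
apply_moves:
  steps: [0,0,0,0,0,-0.93,0,0,0,0,0,0,-0.93,0,0,0,0,0,0,-0.94,0,-0.5,-0.8,0,0,0,0,0,-0.5,-0.8,0,0,0,0,0,-0.5,-0.8,0,0,0,0,0,-0.5,-0.8,0,0,0,0,0,-0.5,-0.8,0,0,0,0,0,-0.5,-0.8,0,0,0,0,0,-0.5,-0.8,0,0,0,0,0,-0.5,-0.8,0,0,0,0,0,-0.5,-0.8,0,0,0,0,0]

```text
t: 1.8
tool_pos: [0.3429, 0.3248, 0.2188]
orientation: [0.156, 3.137, 0.0]
force: [0.4, -0.4, 0.4]
opening: 0.0174
gripper_force: 0.0
```

Call:
apply_moves:
  steps: [-0.5,-0.8,0,0,0,0,0,-0.5,-0.8,0,0,0,0,0,-0.5,-0.8,0,0,0,0,0,-0.5,-0.8,0,0,0,0,0,-0.5,-0.8,0,0,0,0,0,-0.5,-0.8,0,0,0,0,0,-0.5,-0.8,0,0,0,0,0,-0.5,-0.8,0,0,0,0,0,-0.5,-0.8,0,0,0,0,0,-0.5,-0.8,0,0,0,0,0,0,0,0,0,0,0,0,0,0,0,0,0,0,0]

```text
t: 2.8
tool_pos: [0.4682, 0.0711, 0.2186]
orientation: [-0.161, -3.137, -0.0]
force: [-0.7, -0.6, -0.8]
opening: 0.0005
gripper_force: 0.0
```

Call:
apply_moves:
  steps: [-0.62,-0.84,0,0,0,0,0,0,0,0.7,0,0,0,0,0,0,0.7,0,0,0,0,0,0,0.7,0,0,0,0,0,0,0.7,0,0,0,0,0,0,0.7,0,0,0,0,0,0,0.7,0,0,0,0,0,0,0.7,0,0,0,0,0,0,0,0,0,0,0,0,0,0,0,0,0,0]

```text
t: 3.63
tool_pos: [0.4825, 0.0463, 0.0709]
orientation: [-0.155, -3.135, -0.0]
force: [0.5, 0.4, 0.9]
opening: 0.0004
gripper_force: 0.0
```

Run:
```python
from h import *
a=save("side","s1")[100:290,220:340];b=save("top","t1")[150:230,170:345]
a=cv2.resize(a,(360,570),interpolation=2);b=cv2.resize(b,(420,192),interpolation=2)
o=np.zeros((570,790,3),np.uint8);o[:,:360]=a;o[:192,365:785]=b;cv2.imwrite("pics/c1.png",o[:,:,::-1])
print(robot.read_state()["tool_pos"])
```

```text
[0.48466771 0.04591495 0.07313904]
```

View pics/c1.png

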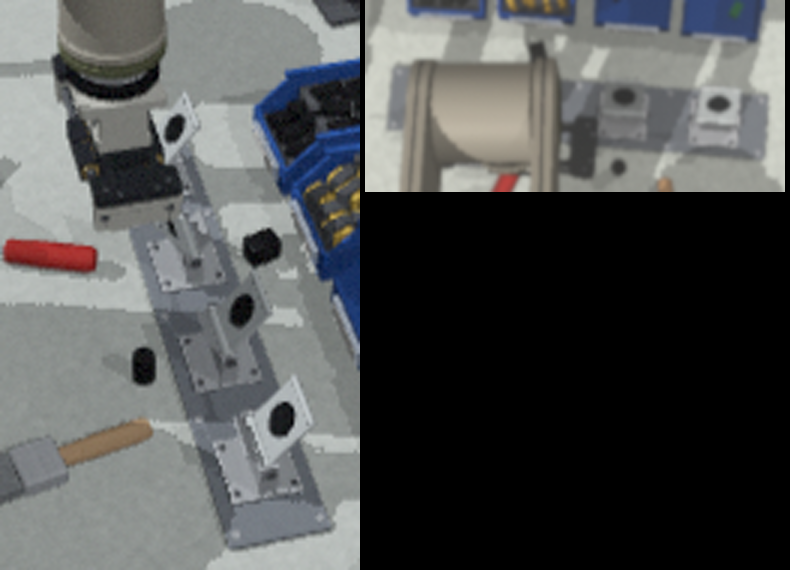

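The gripper stands in front of tag B at about (175,215). Pushing away now.

Call:
apply_moves:
  steps: [-0.25,0,0,0,0,0,0,-0.25,0,0,0,0,0,0,-0.2,0,0,0,0,0,0,-0.2,0,0,0,0,0,0,-0.2,0,0,0,0,0,0,-0.2,0,0,0,0,0,0,-0.2,0,0,0,0,0,0,-0.2,0,0,0,0,0,0,-0.2,0,0,0,0,0,0,-0.2,0,0,0,0,0,0,0,0,0,0,0,0,0,0,0,0,0,0,0,0]

```text
t: 4.73
tool_pos: [0.5468, 0.039, 0.0716]
orientation: [-0.156, -3.137, -0.0]
force: [-0.7, 0.5, 0.5]
opening: 0.0002
gripper_force: 0.0
```

Call:
apply_moves:
  steps: [0.5,0,0,0,0,0,0,0.5,0,0,0,0,0,0,0,0,-0.8,0,0,0,0,0,0,-0.8,0,0,0,0,0,0,-0.8,0,0,0,0,0,0,-0.6,0,0,0,0,0,-1,0,0,0,0,0,0,-1,0,0,0,0,0,0,-1,0,0,0,0,0,0,-1,0,0,0,0,0,0,0,0,0,0,0,0,0,0,0,0,0,0]

```text
invalid input
```

Run:
```python
from h import *
a=save("side","s2")[100:290,220:340];b=save("top","t2")[150:230,170:345]
a=cv2.resize(a,(360,570),interpolation=2);b=cv2.resize(b,(420,192),interpolation=2)
o=np.zeros((570,790,3),np.uint8);o[:,:360]=a;o[:192,365:785]=b;cv2.imwrite("pics/c2.png",o[:,:,::-1])
p=np.array(robot.read_state()["tool_pos"]);print(p)
c=np.array([.5415,-.021]);u=np.array([.1,.995]);xp=np.array([.995,-.1])
for k in(-.5,-1.5):
  h=c+u*.12*k;d=h+xp*.065-p[:2];print(h,-d@xp/.03,d@u/.03)
```

```text
[0.54632043 0.03908332 0.07147845]
[ 0.5355 -0.0807] -2.2071210356072526 -4.008881423242786
[ 0.5235 -0.2001] -2.207121035607252 -8.008981423242785
```

View pics/c2.png

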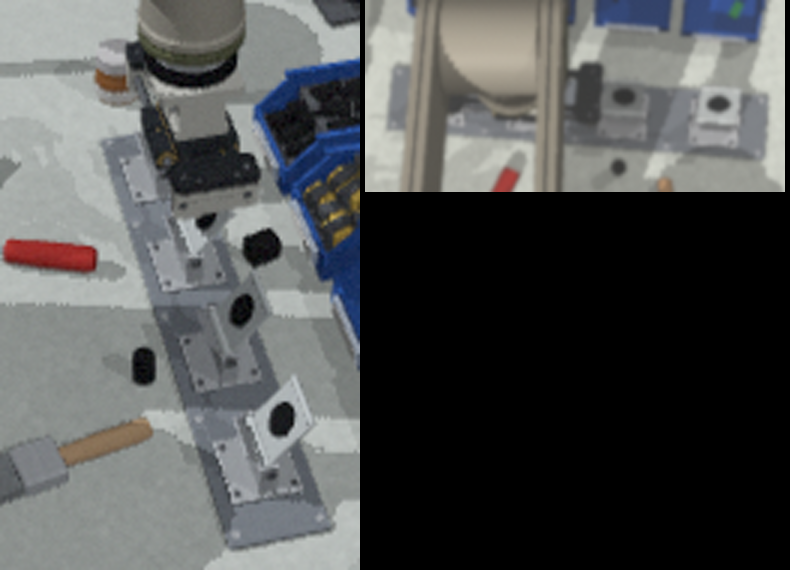

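Tag B now shows its dot at (207,220). The second call was refused because a row had a missing number. Next I'll back off slightly, lift, and move over behind C.

Call:
apply_moves:
  steps: [0.3,0,0,0,0,0,0,0,0,-0.75,0,0,0,0,0,0,-0.75,0,0,0,0,0,0,-0.75,0,0,0,0,0,0,-0.75,0,0,0,0,-0.5,-0.8,0,0,0,0,0,-0.5,-0.8,0,0,0,0,0,-0.5,-0.8,0,0,0,0,0,-0.5,-0.8,0,0,0,0,0,-0.5,-0.8,0,0,0,0,0,0,0,0,0,0,0,0,0,0,0,0,0,0,0]

```text
t: 5.83
tool_pos: [0.5997, -0.0879, 0.1613]
orientation: [-0.16, -3.137, -0.0]
force: [-0.6, 0.9, 0.1]
opening: 0.0005
gripper_force: 0.0
```

Call:
apply_moves:
  steps: [0,0,0.6,0,0,0,0,0,0,0.6,0,0,0,0,0,0,0.6,0,0,0,0,0,0,0.6,0,0,0,0,0,0,0.6,0,0,0,0,0,0,0,0,0,0,0,0,0,0,0,0,0,0]

```text
t: 6.42
tool_pos: [0.5986, -0.0855, 0.0707]
orientation: [-0.155, -3.135, -0.001]
force: [0.2, -0.1, 0.0]
opening: 0.0006
gripper_force: 0.0
```

Run:
```python
from h import *
a=save("side","s3")[100:290,220:340];b=save("top","t3")[150:230,170:345]
a=cv2.resize(a,(360,570),interpolation=2);b=cv2.resize(b,(420,192),interpolation=2)
o=np.zeros((570,790,3),np.uint8);o[:,:360]=a;o[:192,365:785]=b;cv2.imwrite("pics/c3.png",o[:,:,::-1])
p=np.array(robot.read_state()["tool_pos"]);print(p)
c=np.array([.5415,-.021]);u=np.array([.1,.995]);xp=np.array([.995,-.1])
for k in(-.5,-1.5):
  h=c+u*.12*k;d=h-p[:2];print(h,d@xp,d@u)
```

```text
[ 0.6007873  -0.08634614  0.0731171 ]
[ 0.5355 -0.0807] -0.06552547275563851 -0.0009108242092959476
[ 0.5235 -0.2001] -0.06552547275563851 -0.12091382420929593
```

View pics/c3.png

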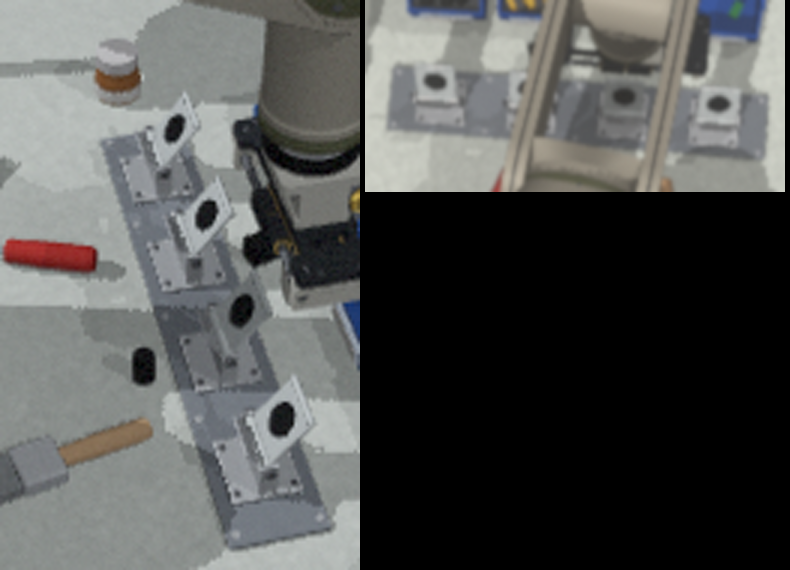

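A (175,128) and B (207,217) both show the dot. The finger is behind C, which hasn't been disturbed. Next: push C, lift, and move to D.

Call:
apply_moves:
  steps: [0.25,0,0,0,0,0,0,0.25,0,0,0,0,0,0,0.2,0,0,0,0,0,0,0.2,0,0,0,0,0,0,0.2,0,0,0,0,0,0,0.2,0,0,0,0,0,0,0.2,0,0,0,0,0,0,0.2,0,0,0,0,0,0,0.2,0,0,0,0,0,0,0.25,0,0,0,0,0,0,0,0,0,0,0,0,0,0,0,0,0,0,0,0]

```text
t: 7.52
tool_pos: [0.5358, -0.0805, 0.0716]
orientation: [0.157, 3.138, 0.0]
force: [0.2, 0.8, -0.5]
opening: 0.0007
gripper_force: 0.0
```

Call:
apply_moves:
  steps: [-0.3,0,0,0,0,0,0,0,0,-0.75,0,0,0,0,0,0,-0.75,0,0,0,0,0,0,-0.75,0,0,0,0,0,0,-0.75,0,0,0,0,-0.37,-0.8,0,0,0,0,0,-0.37,-0.8,0,0,0,0,0,-0.37,-0.8,0,0,0,0,0,-0.37,-0.8,0,0,0,0,0,-0.37,-0.8,0,0,0,0,0,0,0,0,0,0,0,0,0,0,0,0,0,0,0]

```text
t: 8.52
tool_pos: [0.5886, -0.2075, 0.1612]
orientation: [-0.16, -3.137, -0.0]
force: [-0.5, 0.5, -0.3]
opening: 0.0003
gripper_force: 0.0
```

Call:
apply_moves:
  steps: [0,0,0.6,0,0,0,0,0,0,0.6,0,0,0,0,0,0,0.6,0,0,0,0,0,0,0.6,0,0,0,0,0,0,0.6,0,0,0,0,0,0,0,0,0,0,0,0,0,0,0,0,0,0]

```text
t: 9.1
tool_pos: [0.5874, -0.2049, 0.0706]
orientation: [-0.155, -3.135, -0.002]
force: [0.6, 1.2, 0.0]
opening: 0.0003
gripper_force: 0.0
```

Run:
```python
from h import *
a=save("side","s4")[100:290,220:340];b=save("top","t4")[150:230,170:345]
a=cv2.resize(a,(360,570),interpolation=2);b=cv2.resize(b,(420,192),interpolation=2)
o=np.zeros((570,790,3),np.uint8);o[:,:360]=a;o[:192,365:785]=b;cv2.imwrite("pics/c4.png",o[:,:,::-1])
p=np.array(robot.read_state()["tool_pos"]);print(p)
c=np.array([.5415,-.021]);u=np.array([.1,.995]);xp=np.array([.995,-.1])
h=c-u*.18;d=h-p[:2];print(h,d@xp,d@u)
```

```text
[ 0.5891707  -0.20604173  0.0731068 ]
[ 0.5235 -0.2001] -0.06593651645930163 -0.0006550467749548728
```

View pics/c4.png

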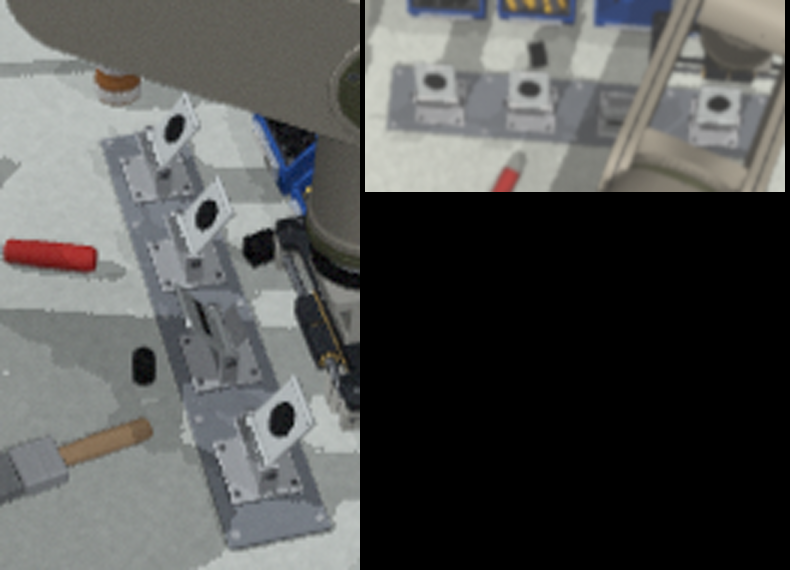

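C has tipped towards the robot and shows its bar at (205,315). Now the same for D, then a high retreat to the left for a clear look.

Call:
apply_moves:
  steps: [0.25,0,0,0,0,0,0,0.25,0,0,0,0,0,0,0.2,0,0,0,0,0,0,0.2,0,0,0,0,0,0,0.2,0,0,0,0,0,0,0.2,0,0,0,0,0,0,0.2,0,0,0,0,0,0,0.2,0,0,0,0,0,0,0.2,0,0,0,0,0,0,0.25,0,0,0,0,0,0,0,0,0,0,0,0,0,0,0,0,0,0,0,0]

```text
t: 10.2
tool_pos: [0.5239, -0.1999, 0.0716]
orientation: [0.157, 3.138, 0.0]
force: [0.1, -0.7, 0.5]
opening: 0.0003
gripper_force: 0.0
```

Call:
apply_moves:
  steps: [-0.3,0,0,0,0,0,0,0,0,-0.8,0,0,0,0,0,0,-0.8,0,0,0,0,0,0,-0.8,0,0,0,0,0,0,-0.8,0,0,0,0,0,0,-0.8,0,0,0,0,0,0,-0.8,0,0,0,0,0.3,0.9,0,0,0,0,0,0.3,0.9,0,0,0,0,0,0.3,0.9,0,0,0,0,0,0.3,0.9,0,0,0,0,0,0.3,0.9,0,0,0,0,0]

```text
t: 11.2
tool_pos: [0.5023, -0.0608, 0.216]
orientation: [0.157, 3.137, 0.0]
force: [1.0, -0.2, -0.2]
opening: 0.0006
gripper_force: 0.0
```

Call:
apply_moves:
  steps: [0.3,0.9,0,0,0,0,0,0.3,0.9,0,0,0,0,0,0.3,0.9,0,0,0,0,0,0.3,0.9,0,0,0,0,0,0.3,0.9,0,0,0,0,0,0.3,0.9,0,0,0,0,0,0.3,0.9,0,0,0,0,0,0.3,0.9,0,0,0,0,0,0.3,0.9,0,0,0,0,0,0.3,0.9,0,0,0,0,0,0,0,0,0,0,0,0,0,0,0,0,0,0,0]

```text
t: 12.2
tool_pos: [0.4393, 0.2172, 0.2159]
orientation: [0.151, 3.138, 0.0]
force: [0.3, -0.1, 0.2]
opening: 0.0003
gripper_force: 0.0
```

Run:
```python
from h import *
a=save("side","s5")[100:290,220:410];b=save("top","t5")[90:300,160:345]
a=cv2.resize(a,(400,400),interpolation=2);b=cv2.resize(b,(390,443),interpolation=2)
o=np.zeros((443,795,3),np.uint8);o[:400,:400]=a;o[:,405:]=b;cv2.imwrite("pics/c5.png",o[:,:,::-1])
print(robot.read_state()["tool_pos"])
```

```text
[0.43959251 0.21551444 0.21576373]
```

View pics/c5.png

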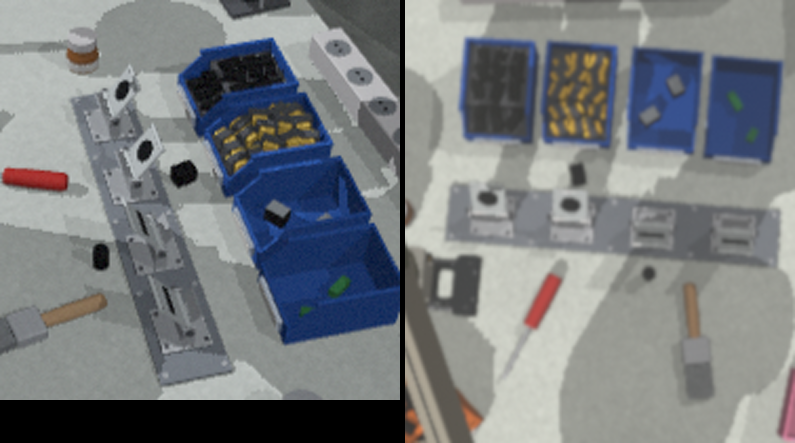

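A and B show dots (487,200 and 570,205) in front of the full bins. C and D show bars (652,230 and 735,232) in front of the nearly empty ones. Everything else is where it was and the arm is clear.

```bash
python3 -c "
from plant import robot
print(robot.close_job())"
```

```text
the job is handed in; nothing more can be done
None
```

The reorder board is up to date and handed in: the capacitor and transformer bins (full) show the in-stock dot, the relay and terminal bins (nearly empty) show the reorder bar, and nothing else on the bench was moved.

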